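# Close the spice mill's filler and take off its crank nut

### The arm

A 7-joint arm with a two-finger parallel gripper is mounted at the origin on the work surface. World frame = base frame: x ahead of the robot, y to its left, z up, the work surface at z = 0. Lengths are in m, angles in rad, forces in N, time in s.
With the tool pointing down it reaches from about 0.35 to 0.9 m from the base axis. Payload 8.1 kg.
Tool frame: the origin (TCP) lies on the centre line of the jaws, within the pads' length; the fingertips stand 19 mm ahead of it and the grasp point (between the pads) is the TCP; z points along the fingers, y is the line along which they close (so a half turn about z gives the same grasp; the last joint's range is limited). The gripper opens to 92 mm and grips with 3 to 60 N. Pads are 19 mm wide; open, the fingers measure 130 mm over their backs; the gripper's body (75 mm by 190 mm) begins 47 mm behind the grasp point.
Start: joints at [1.215, 0.434, 0.025, 1.573, -0.012, 1.134, -0.075], TCP at [0.156, -0.605, 0.209] pointing down, gripper open.
Joint ranges: [-2.62, 2.62], [-0.44, 2.09], [-1.27, 1.32], [0.08, 2.57], [-1.32, 4.46], [0.12, 2], [-2.74, 2.74]. Speed limits (rad/s): [2.22, 2.22, 3.01, 3.01, 3.14, 3.14, 3.14].

### API

Orientations are given as a unit quaternion [w, x, y, z].
In Python, from bench import env, viewer gives the robot as it stands. The module is installed in compiled form; this text tells all that it offers.
- The arm moves only by the shell command python3 -m creep 'ROWS' [FORCE]. ROWS is JSON, a list of rows, each an object of numbers: "jaw": the closure, from -1 (fully open) to 1 (shut), so that 0 is half open; "x", "y", "z": the shift along the tool's x, y, z in units of 0.25 m (1.0 is 0.25 m); "wx", "wy", "wz": the turn, a rotation vector about the tool's x, y, z in units of 45 degrees (1.0 is 45 degrees). In form: [{"jaw": .., "x": .., "y": .., "z": .., "wx": .., "wy": .., "wz": ..}, ...]. A call has exactly 10 rows; each row is the pose to reach, as a shift and turn from the pose commanded when the call began, along the tool's axes at that moment; what a row does not reach only later rows make up. A row lasts 1/10 s, in which the tool goes at most 50 mm and 8.59 degrees, less where a joint would pass 70% of its speed; a pose out of reach is approached as far as the arm can. A call with a number of a shift or a turn outside -1 to 1 is refused whole. A call with a gripper value outside its range is refused whole. The fingers move at their own pace and stop on an object; FORCE is the grip in N (left out, the last holds). Time passes only in rows, so rows that repeat a pose let the fingers close, or fill a call up. It gives the time, the measured TCP pose, the force, the opening and the grip force at its end, in the units of the state.
- env.observe(): the state, without advancing time (a new reading comes with each control period).
- viewer.grab_frame(name): name is "scene" or "side" or "wrist"; returns (picture, depth): 400x640x3 uint8, red, green, blue; 400x640 float32, m along the optical axis (not along the pixel's ray), 0 where there is no reading.
- viewer.camera_params(name): a dict with "vfov" (degrees; the focal length in pixels is half the picture's height over the tangent of half this angle, whatever the lens; pixels are square), "cx", "cy" (the principal point, pixels), "k1" (the pictures are not rectified: a ray, as slopes to the right and down, at radius r is drawn at 1 + k1 r^2 times it, then the intrinsics apply), "R" (3x3) and "t" (3): a world point X has camera coordinates R X + t; the wrist camera has in their place "T_tool_cam" (4x4, takes a point from camera to tool coordinates, whose origin is the TCP and whose axes are the flange's). Camera axes: x right, y down, z forward; pixel columns grow to the right and rows downward; lengths in m; the calibration is good to about 2 mm. A picture is of the moment at which its call begins: read the wrist's pose just before it. camera_params takes no time and is no camera call.
- env.finish_job(): hands the job in; it is judged then, once.
The state is a dict: "clock": time; "q": joint angles; "joint_velocities": joint speeds; "joint_efforts": joint torques, N m; "tool_pos": TCP position; "eef_rot": TCP orientation; "force": force on the tool from outside, world axes, zero at the start; "torque": the same for the moment, N m; "width": opening from 0.0 (shut) to 1.0 (fully open); "gripper_force": force on a finger pad.
Only numpy, scipy, OpenCV 4.12 (cv2) and the standard library are available. Lean on these libraries where they do the work, as an engineer would, in place of code of your own. Each camera call takes 0.05 s, during which the arm holds its last target. There are 200 camera calls.

### The job

The hand mill with the open filler, straight in front of you, needs its crank nut checked. First shut its filler throat with the lid that stands on the counter, plug down and fully home, and let go of it, so that nothing drops into the mill; then unscrew the mill's black crank nut - nobody remembers whether its thread is right- or left-handed, so try it both ways - and lift it off. Finish still holding the nut upright in the gripper, about ten centimetres above its seat and clear of everything, and leave the other mill and the things on the counter alone.

Things in the scene. Friction and masses are not known exactly. Their poses are not given: they have to be found in the camera images.
- filler (a point): Centre of the mouth of the filler throat, at its rim, 118 mm above the counter: an upright aluminium ring on the mill's steel deck, 76 mm across outside, 54 mm inside, standing 18 mm above the deck. z up; y points to the crank shaft, 110 mm away; x is parallel to the crank arm.
- seat (a point): Centre of the brass seat under the crank nut, on the upright shaft axis of the mill, 130 mm above the counter; z up. The stud inside the nut rises 26 mm above it.
- nut_center (a point): Centre, half-way up, of the black ribbed crank nut on the mill: a round cap nut 48 mm across and 40 mm high, about 90 g, closed on top, with a short yellow index line from its axis along its x; z up. This point is 20 mm above its lower edge.
- lid_knob (a point): Middle of the wooden knob of the loose filler lid, on its axis, 40 mm above the plug's underside. The knob is 26 mm across, from 26 to 55 mm above the underside, over a thin stem. Fully home, this point is 26 mm above filler. z up.
- lid: The same lid, about 140 g, standing plug-down on the counter right of the mill; origin at the centre of the plug's underside, z up. Aluminium plug 50 mm across and 14 mm deep with a chamfered foot, then a flange 72 mm across and 5 mm thick, then stem and knob; 55 mm high in all.
- nut: The same crank nut, origin at the centre of its lower edge. Quick thread, right- or left-hand at random, both look alike; starts within 0.35 rad of tight. The wrong way: a hard stop, then it slips in the fingers and cannot be pulled off. The right way it runs freely and lifts straight off from 1.2 rad past tight; a second stop at 1.6 rad, where it also lifts off. Clear of the stud 30 mm up.
- mill: The dark wooden hand mill in front of the robot, screwed down; origin on the counter under the crank shaft, axes as filler. Steel deck 170 x 260 mm, 100 mm up. The locked crank arm (18 mm wide, top 4 mm below the nut's seat) runs out along x to a wooden knob 142 mm from the axis that reaches 38 mm above the seat. All else near the nut stays below its seat.
- hub: The brass seat of the mill's crank shaft; fixed; origin on the counter under it.
- spare_mill: The other mill, of the same make, at the far left, its filler shut by a lid of its own; fixed; not to be touched. Origin on the counter under its crank shaft.
- spare_hub: The shaft and crank nut of the other mill; not to be touched. Origin on the counter under its crank shaft.
- tin_red: Bystander: aluminium spice tin with yellow label and red lid, 60 mm across, 72 mm high; origin at the centre of its underside.
- tin_green: Bystander: aluminium spice tin with yellow label and green lid, 60 mm across, 72 mm high; origin at the centre of its underside.
- spice_jar: Bystander: amber jar with yellow label and wooden cap, 52 mm across, 85 mm high; origin at the centre of its underside.
- brush: Bystander: hand brush lying on the counter, 170 mm long; origin at the middle, on the counter.
- dish: Bystander: blue ceramic dish, 90 mm across, 35 mm high; origin at the centre of its underside.
- weight_big: Bystander: brass scale weight with a button top, 40 mm across, 54 mm high; origin at the centre of its underside.
- weight_small: Bystander: brass scale weight with a button top, 30 mm across, 42 mm high; origin at the centre of its underside.
There are look-alikes about, which are no part of the job. Leave any pink or purple look-alike of the nut alone. What is shaped like the lid but blue or pink is not meant.

How it is judged:
On the way, in this order (a step that is already met when the one before it is completed fails the run):
1. the lid sits plug-down and fully home in the filler throat and is let go, the nut still on its seat (horizontal distance between lid_knob and filler below 0.006 m and z of lid_knob in the frame of filler below 0.0285 m and angle between lid's own z axis and vertical below 0.08 rad and contact force between the fingers and lid below 0.1 N and linear speed of lid below 0.03 m/s and z of nut_center in the frame of seat below 0.028 m), for 0.3 s.
2. the nut is unscrewed and lifted clear of the stud in the fingers (z of nut_center in the frame of seat above 0.05 m and contact force between the fingers and nut above 1 N), for 0.2 s.
At the end, for the whole second after the job is handed in: The lid lies plug-down in the filler throat, within 6 mm of its centre, no more than 2.5 mm proud and level to 0.08 rad, and not touched; the fingers hold the nut still (below 0.03 m/s), within 0.3 rad of upright, its lower edge at least 60 mm above its seat, touching neither mill nor lid (z of nut_center in the frame of seat above 0.08 m and contact force between the fingers and nut above 1 N and angle between nut's own z axis and vertical below 0.3 rad and linear speed of nut below 0.03 m/s and contact force between each of nut, the fingers and mill below 0.1 N and contact force between nut and hub below 0.1 N and contact force between each of nut, the fingers and lid below 0.1 N and horizontal distance between lid_knob and filler below 0.006 m and z of lid_knob in the frame of filler below 0.0285 m and angle between lid's own z axis and vertical below 0.08 rad); the arm keeps its last pose, push and grip.
It fails at once if a bystander on the counter is pushed more than 15 mm (distance of any of tin_red, tin_green, spice_jar, brush, dish, weight_big, weight_small from where it was at the start of the episode above 0.015 m).
It fails at once if the other mill or its nut is touched (contact force between any of the arm, the fingers and spare_mill above 1 N or contact force between any of the arm, the fingers and spare_hub above 1 N).
It also fails if it takes over 66 s, if anything falls off the work surface, if the arm or the gripper's body presses on something with over 40 N, if the wrist force passes 120 N, or if a joint passes its speed limit or range.

## Working session

There is one attempt and no reset: what is moved stays moved. The work goes in short steps, Python scripts to look and compute and a shell command to move; the robot and the scene stay as the last step left them, time stands still between calls to the robot, and variables do not carry over. Pictures are saved under pics/ and viewed, at most 12 in all, crops included, and the job is handed in when it is done.

```bash
mkdir -p pics; cat > h.py <<'E'
import numpy as np, cv2
from bench import env, viewer
from scipy.spatial.transform import Rotation as Ro
def tool():
    s=env.observe(); q=s["eef_rot"]; T=np.eye(4)
    T[:3,:3]=Ro.from_quat([q[1],q[2],q[3],q[0]]).as_matrix(); T[:3,3]=s["tool_pos"]; return T
def grab(n):
    T=tool(); im,d=viewer.grab_frame(n); np.savez(f'{n}.npz',im=im,d=d,T=T); return im,d
def save(n,im,crop=None,k=1):
    if crop: x0,y0,x1,y1=crop; im=im[y0:y1,x0:x1]
    cv2.imwrite('pics/'+n,cv2.resize(im,None,fx=k,fy=k,interpolation=cv2.INTER_CUBIC)[:,:,::-1])
def c2w(n,T):
    p=viewer.camera_params(n)
    if n=='wrist': M=T@np.array(p['T_tool_cam'])
    else:
        R=np.array(p['R']);M=np.eye(4);M[:3,:3]=R.T;M[:3,3]=-R.T@np.array(p['t'])
    f=200/np.tan(np.radians(p['vfov'])/2)
    return p,f,M
def ray(n,u,v,T):
    p,f,M=c2w(n,T); K=np.array([[f,0,p['cx']],[0,f,p['cy']],[0,0,1]])
    a=np.array([(u-p['cx'])/f,(v-p['cy'])/f]);s=a.copy()
    for _ in range(30): s=a/(1+p['k1']*(s@s))
    return M[:3,3],M[:3,:3]@np.array([*s,1])
def at_z(n,u,v,z):
    T=np.load(n+'.npz')['T'];o,d=ray(n,u,v,T);return o+d*(z-o[2])/d[2]
def by_d(n,u,v):
    z=np.load(n+'.npz');o,d=ray(n,u,v,z['T']);return o+d*np.median(z['d'][v-1:v+2,u-1:u+2])
def proj(n,X,T):
    p,f,M=c2w(n,T);c=np.linalg.inv(M)@np.append(X,1);s=c[:2]/c[2];s=s*(1+p['k1']*(s@s));return s*f+[p['cx'],p['cy']]
E
python3 - <<'E'
from h import *
for n in('scene','side','wrist'):
    im,d=grab(n); save(n+'0.png',im)
    p=viewer.camera_params(n);print(n,c2w(n,tool())[2].round(3).tolist(),p['vfov'],p['k1'])
print(env.observe())
E
```

```text
scene [[0.801, 0.441, -0.405, 1.118], [0.598, -0.605, 0.525, -0.729], [-0.013, -0.663, -0.749, 1.218], [0.0, 0.0, 0.0, 1.0]] 51.047178745805155 -0.015816420842589437
side [[-0.997, -0.054, 0.059, 0.47], [-0.078, 0.48, -0.874, 1.017], [0.019, -0.876, -0.482, 0.654], [0.0, 0.0, 0.0, 1.0]] 57.60263912381136 -0.01790896726607282
wrist [[0.249, -0.921, -0.3, 0.238], [-0.969, -0.237, -0.075, -0.584], [-0.002, 0.309, -0.951, 0.384], [0.0, 0.0, 0.0, 1.0]] 58.53610650921614 -0.07602502511688651
{'clock': 0.15, 'q': array([ 1.21541625,  0.43507566,  0.02497636,  1.57389738, -0.01157402,
        1.13399147, -0.07509233]), 'joint_velocities': array([-9.94053528e-05, -1.22937094e-03, -4.17641538e-05, -1.50567816e-03,
        7.06647322e-05,  4.36430044e-04,  6.21575855e-04]), 'joint_efforts': array([ 2.31916238e-03, -6.68258142e+01,  9.86179635e-01, -3.14687169e+01,
       -6.05113967e-02,  3.94864788e-02,  5.84677173e-05]), 'tool_pos': array([ 0.15614849, -0.60475155,  0.20841379]), 'eef_rot': array([-5.96452627e-04,  9.92026502e-01,  1.26027941e-01, -1.44702858e-04]), 'force': array([-0.31528508,  0.04457176,  0.03055534]), 'torque': array([-0.05873002,  0.03618553,  0.01468454]), 'gripper_force': 0.0, 'width': 0.9985864694971957}
```

View pics/scene0.png

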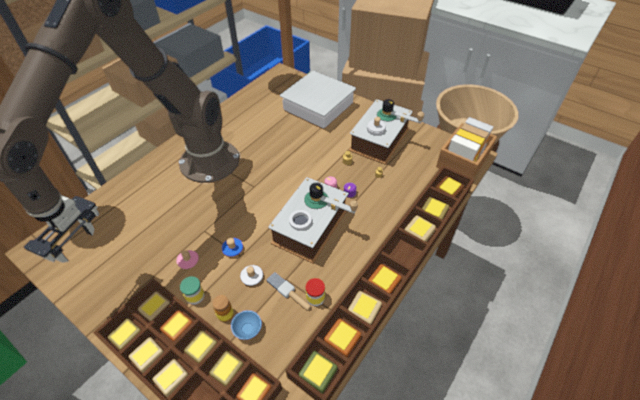

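View pics/side0.png

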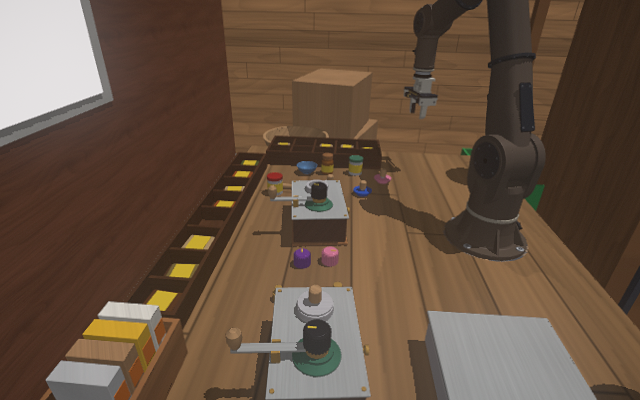

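In the scene view the lid candidates are the aluminium one with a wooden knob at (251,273), the blue one at (232,245) and the pink one at (187,259). I choose the aluminium one. The nut candidates are the black one on the open mill at (317,190), the spare mill's at (388,106), the purple one at (350,189) and the pink one at (331,183). I choose (317,190). The open filler is at (300,220). The side view shows the same layout, and I'll check the choice in a close crop.

```bash
python3 - <<'E'
from h import *
z=np.load('scene.npz'); save('c1.png',z['im'],(210,160,370,300),5)
E
```

```text
(no output)
```

View pics/c1.png

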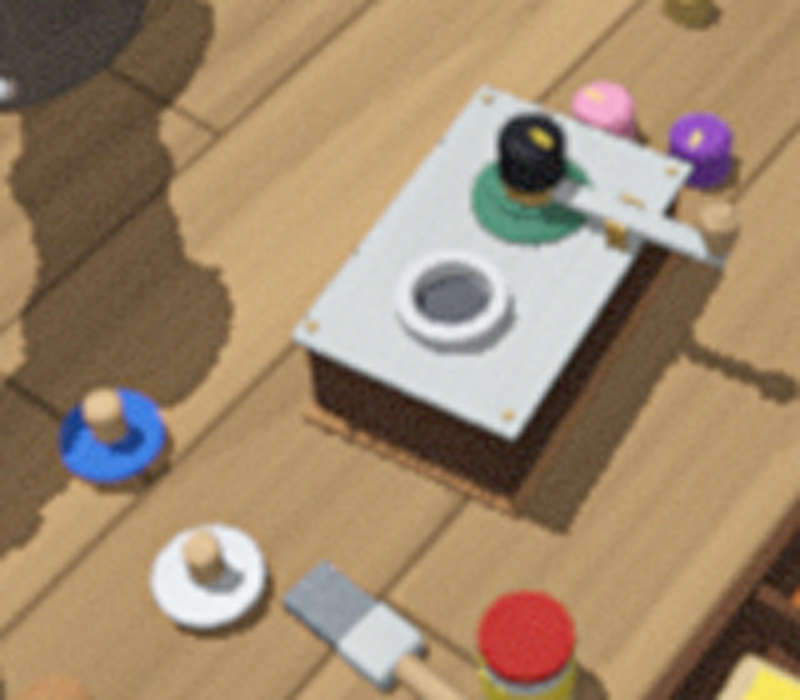

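The crop confirms the choices. The aluminium lid's flange is centred at scene pixel (251.8,275.4), the open filler rim at (300.8,218.6) and the black nut's top at (316.4,187.4). The crank arm runs out to the right.

```bash
python3 - <<'E'
from h import *
for nm,c,z in [('flange',(209,577),.019),('knobtop',(202,540),.055),('rim',(454,293),.118),('nuttop',(532,137),.17),('armknob',(720,218),.168),('blue',(112,435),.019),('brushtip',(320,595),.01),('red',(527,638),.072),('deckc1',(487,88),.1),('deckc2',(690,172),.1),('deckc3',(300,338),.1),('deckc4',(515,437),.1)]:
    print(nm,at_z('scene',210+c[0]/5,160+c[1]/5,z).round(4))
print(tool().round(3))
print(np.array(viewer.camera_params('wrist')['T_tool_cam']).round(3))
for u,v in[(187,259),(190,285),(222,303),(246,325)]:print(at_z('scene',u,v,.05).round(3))
E
```

```text
flange [ 0.5204 -0.3028  0.019 ]
knobtop [ 0.5165 -0.2983  0.055 ]
rim [ 0.5557 -0.0825  0.118 ]
nuttop [0.5427 0.0226 0.17  ]
armknob [0.6832 0.0392 0.168 ]
blue [ 0.3913 -0.2603  0.019 ]
brushtip [ 0.5834 -0.2665  0.01  ]
red [ 0.7316 -0.238   0.072 ]
deckc1 [0.4486 0.0922 0.1   ]
deckc2 [0.6147 0.1119 0.1   ]
deckc3 [ 0.4872 -0.1621  0.1   ]
deckc4 [ 0.6496 -0.1403  0.1   ]
[[ 0.968  0.25  -0.     0.156]
 [ 0.25  -0.968  0.001 -0.605]
 [-0.    -0.001 -1.     0.208]
 [ 0.     0.     0.     1.   ]]
[[-0.001 -0.951 -0.309  0.084]
 [ 1.    -0.001 -0.001 -0.   ]
 [ 0.001 -0.309  0.951 -0.176]
 [ 0.     0.     0.     1.   ]]
[ 0.323 -0.395  0.05 ]
[ 0.403 -0.454  0.05 ]
[ 0.527 -0.438  0.05 ]
[ 0.634 -0.446  0.05 ]
```

```bash
python3 -m creep '[{"jaw":-1,"x":0.13,"y":-0.06},{"jaw":-1,"x":0.26,"y":-0.12},{"jaw":-1,"x":0.39,"y":-0.18},{"jaw":-1,"x":0.52,"y":-0.25},{"jaw":-1,"x":0.65,"y":-0.31},{"jaw":-1,"x":0.78,"y":-0.37},{"jaw":-1,"x":0.85,"y":-0.41},{"jaw":-1,"x":0.85,"y":-0.41},{"jaw":-1,"x":0.85,"y":-0.41},{"jaw":-1,"x":0.85,"y":-0.41}]' 20
python3 -m creep '[{"jaw":-1,"x":0.13,"y":-0.06},{"jaw":-1,"x":0.26,"y":-0.12},{"jaw":-1,"x":0.39,"y":-0.18},{"jaw":-1,"x":0.52,"y":-0.25},{"jaw":-1,"x":0.65,"y":-0.31},{"jaw":-1,"x":0.78,"y":-0.37},{"jaw":-1,"x":0.85,"y":-0.41,"z":0.1},{"jaw":-1,"x":0.85,"y":-0.41,"z":0.2},{"jaw":-1,"x":0.85,"y":-0.41,"z":0.2},{"jaw":-1,"x":0.85,"y":-0.41,"z":0.2}]'
python3 - <<'E'
from h import *
im,d=grab('wrist'); save('w1.png',im)
print(tool().round(4),proj('wrist',[.518,-.3,.055],tool()))
E
```

```text
[[ 9.682e-01  2.501e-01 -3.000e-04  1.562e-01]
 [ 2.501e-01 -9.682e-01  9.000e-04 -6.048e-01]
 [-1.000e-04 -9.000e-04 -1.000e+00  2.085e-01]
 [ 0.000e+00  0.000e+00  0.000e+00  1.000e+00]] [ 104.26772641 -244.76019164]schema error: expected keys jaw, x, y, z, wx, wy, wz
schema error: expected keys jaw, x, y, z, wx, wy, wz
```

View pics/w1.png

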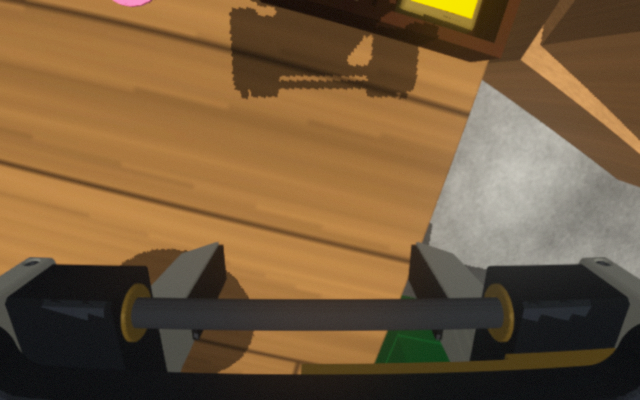

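The arm did not move, because each row must contain all the keys. The wrist view only shows the gripper over bare counter: jaws at rows 240–370, and the TCP near column 320.

```bash
python3 -m creep '[{"jaw":-1,"x":0.13,"y":-0.06,"z":0,"wx":0,"wy":0,"wz":0},{"jaw":-1,"x":0.26,"y":-0.12,"z":0,"wx":0,"wy":0,"wz":0},{"jaw":-1,"x":0.39,"y":-0.18,"z":0,"wx":0,"wy":0,"wz":0},{"jaw":-1,"x":0.52,"y":-0.25,"z":0,"wx":0,"wy":0,"wz":0},{"jaw":-1,"x":0.65,"y":-0.31,"z":0,"wx":0,"wy":0,"wz":0},{"jaw":-1,"x":0.78,"y":-0.37,"z":0,"wx":0,"wy":0,"wz":0},{"jaw":-1,"x":0.85,"y":-0.41,"z":0,"wx":0,"wy":0,"wz":0},{"jaw":-1,"x":0.85,"y":-0.41,"z":0,"wx":0,"wy":0,"wz":0},{"jaw":-1,"x":0.85,"y":-0.41,"z":0,"wx":0,"wy":0,"wz":0},{"jaw":-1,"x":0.85,"y":-0.41,"z":0,"wx":0,"wy":0,"wz":0}]' 20
python3 -m creep '[{"jaw":-1,"x":0.13,"y":-0.06,"z":0,"wx":0,"wy":0,"wz":0},{"jaw":-1,"x":0.26,"y":-0.12,"z":0,"wx":0,"wy":0,"wz":0},{"jaw":-1,"x":0.39,"y":-0.18,"z":0,"wx":0,"wy":0,"wz":0},{"jaw":-1,"x":0.52,"y":-0.25,"z":0,"wx":0,"wy":0,"wz":0},{"jaw":-1,"x":0.65,"y":-0.31,"z":0,"wx":0,"wy":0,"wz":0},{"jaw":-1,"x":0.65,"y":-0.37,"z":0,"wx":0,"wy":0,"wz":0},{"jaw":-1,"x":0.65,"y":-0.41,"z":0,"wx":0,"wy":0,"wz":0},{"jaw":-1,"x":0.65,"y":-0.41,"z":0,"wx":0,"wy":0,"wz":0},{"jaw":-1,"x":0.65,"y":-0.41,"z":0,"wx":0,"wy":0,"wz":0},{"jaw":-1,"x":0.65,"y":-0.41,"z":0,"wx":0,"wy":0,"wz":0}]'
python3 - <<'E'
from h import *
im,d=grab('wrist'); save('w2.png',im)
print(tool().round(4),proj('wrist',[.518,-.3,.055],tool()))
E
```

```text
clock: 1.2
tool_pos: [0.3352, -0.4537, 0.2089]
eef_rot: [0.0, 0.992, 0.125, -0.0]
force: [-0.5, -1.2, 0.0]
width: 1.002
gripper_force: 0.0
clock: 2.2
tool_pos: [0.4672, -0.3146, 0.2092]
eef_rot: [0.0, 0.992, 0.125, -0.0]
force: [0.2, -0.1, -0.1]
width: 1.001
gripper_force: 0.0
[[ 9.688e-01  2.479e-01 -0.000e+00  4.674e-01]
 [ 2.479e-01 -9.688e-01 -6.000e-04 -3.143e-01]
 [-2.000e-04  6.000e-04 -1.000e+00  2.091e-01]
 [ 0.000e+00  0.000e+00  0.000e+00  1.000e+00]] [315.73274227 120.19558963]
```

View pics/w2.png

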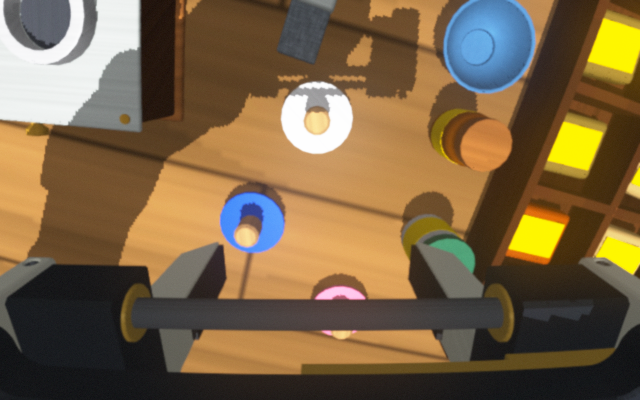

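The aluminium lid is at (317,118), with its knob top at about (317,121), clear of the blue and pink lids at (252,221) and (340,310). I'll compute the position and the shift.

```bash
python3 - <<'E'
from h import *
a=at_z('wrist',317,117.5,.019);b=at_z('wrist',317,121,.053);print(a,b)
print(at_z('wrist',45,18,.118))
# scene refine
T=tool();tgt=(a+b)/2;tgt[2]=.047
print(tgt,(T[:3,:3].T@(tgt-T[:3,3])/.25).round(3))
E
```

```text
[ 0.5173432  -0.30162809  0.019     ] [ 0.5172074  -0.30164525  0.053     ]
[ 0.54953368 -0.09103065  0.118     ]
[ 0.5172753  -0.30163667  0.047     ] [ 0.206 -0.     0.648]
```

```bash
python3 -m creep '[{"jaw":-1,"x":0.1,"y":0,"z":0.05,"wx":0,"wy":0,"wz":0},{"jaw":-1,"x":0.206,"y":0,"z":0.15,"wx":0,"wy":0,"wz":0},{"jaw":-1,"x":0.206,"y":0,"z":0.3,"wx":0,"wy":0,"wz":0},{"jaw":-1,"x":0.206,"y":0,"z":0.42,"wx":0,"wy":0,"wz":0},{"jaw":-1,"x":0.206,"y":0,"z":0.54,"wx":0,"wy":0,"wz":0},{"jaw":-1,"x":0.206,"y":0,"z":0.6,"wx":0,"wy":0,"wz":0},{"jaw":-1,"x":0.206,"y":0,"z":0.648,"wx":0,"wy":0,"wz":0},{"jaw":-1,"x":0.206,"y":0,"z":0.648,"wx":0,"wy":0,"wz":0},{"jaw":0.3,"x":0.206,"y":0,"z":0.648,"wx":0,"wy":0,"wz":0},{"jaw":1,"x":0.206,"y":0,"z":0.648,"wx":0,"wy":0,"wz":0}]' 20
python3 -m creep '[{"jaw":1,"x":0,"y":0,"z":0,"wx":0,"wy":0,"wz":0},{"jaw":1,"x":0,"y":0,"z":0,"wx":0,"wy":0,"wz":0},{"jaw":1,"x":0,"y":0,"z":0,"wx":0,"wy":0,"wz":0},{"jaw":1,"x":0,"y":0,"z":0,"wx":0,"wy":0,"wz":0},{"jaw":1,"x":0,"y":0,"z":0,"wx":0,"wy":0,"wz":0},{"jaw":1,"x":0,"y":0,"z":0,"wx":0,"wy":0,"wz":0},{"jaw":1,"x":0,"y":0,"z":0,"wx":0,"wy":0,"wz":0},{"jaw":1,"x":0,"y":0,"z":0,"wx":0,"wy":0,"wz":0},{"jaw":1,"x":0,"y":0,"z":0,"wx":0,"wy":0,"wz":0},{"jaw":1,"x":0,"y":0,"z":0,"wx":0,"wy":0,"wz":0}]' 20
```

```text
clock: 3.25
tool_pos: [0.5188, -0.3006, 0.0482]
eef_rot: [0.001, 0.992, 0.126, 0.001]
force: [-0.9, 0.0, 0.3]
width: 0.874
gripper_force: 0.0
clock: 4.25
tool_pos: [0.518, -0.3, 0.047]
eef_rot: [0.0, 0.992, 0.126, -0.0]
force: [-0.5, 0.6, 0.2]
width: 0.02
gripper_force: 0.0
```

```bash
python3 - <<'E'
from h import *
a,_=grab('scene'); b,_=grab('wrist'); c,_=grab('side')
k=lambda im,x0,y0,w,h,s:cv2.resize(im[y0:y0+h,x0:x0+w],(400,300))
save('m1.png',np.vstack([np.hstack([k(a,180,210,120,90,0),k(c,320,130,120,90,0)]),np.hstack([k(b,120,0,400,300,0),k(a,0,0,640,400,0)])]))
print(env.observe()['width'],proj('side',[.518,-.3,.047],tool()))
E
```

```text
0.0032174584061560956 [329.96512124 176.95145444]
```

View pics/m1.png

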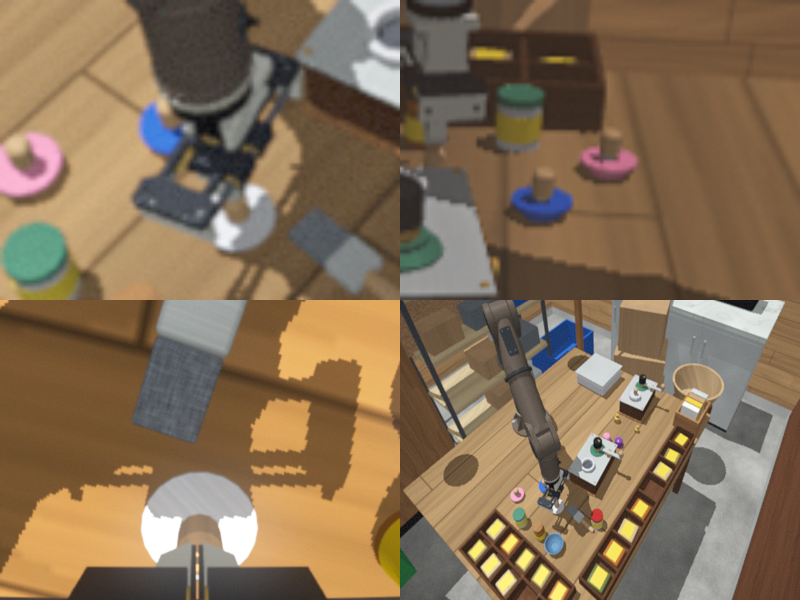

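The fingers closed beside the knob. The lid still stands, with the knob just ahead of the jaws at wrist pixel (319,~225). I'll measure how far off they are.

```bash
python3 - <<'E'
from h import *
T=np.load('wrist.npz')['T'];print(T.round(4)); Ti=np.linalg.inv(T)
print('tcp px',proj('wrist',T[:3,3],T),'tip px',proj('wrist',T[:3,3]+.019*T[:3,2],T))
for v in range(175,300,8):
  r=[]
  for u in(300,318,326):
    X=by_d('wrist',u,v);r.append(np.r_[X,(Ti@np.append(X,1))[:2]].round(3))
  print(v,r)
print(at_z('scene',252.9,274.5,.019))
E
```

```text
[[ 0.9682  0.25   -0.      0.518 ]
 [ 0.25   -0.9682 -0.     -0.3   ]
 [-0.      0.     -1.      0.047 ]
 [ 0.      0.      0.      1.    ]]
tcp px [317.55653241 246.76418758] tip px [317.5205236  232.80225283]
175 [array([ 0.547, -0.282,  0.017,  0.032, -0.01 ]), array([ 0.55 , -0.292,  0.019,  0.033,  0.   ]), array([ 0.551, -0.297,  0.019,  0.033,  0.005])]
183 [array([ 0.543, -0.283,  0.019,  0.028, -0.01 ]), array([ 0.545, -0.293,  0.019,  0.028,  0.   ]), array([ 0.547, -0.298,  0.019,  0.028,  0.005])]
191 [array([ 0.538, -0.284,  0.019,  0.023, -0.01 ]), array([ 0.541, -0.295,  0.019,  0.023,  0.   ]), array([ 0.542, -0.299,  0.019,  0.023,  0.005])]
199 [array([ 0.533, -0.285,  0.019,  0.018, -0.01 ]), array([ 0.536, -0.296,  0.019,  0.018,  0.   ]), array([ 0.537, -0.3  ,  0.019,  0.018,  0.005])]
207 [array([ 0.528, -0.287,  0.019,  0.013, -0.011]), array([ 0.531, -0.297,  0.019,  0.013,  0.   ]), array([ 0.532, -0.302,  0.019,  0.013,  0.005])]
215 [array([ 0.523, -0.288,  0.019,  0.008, -0.011]), array([ 0.529, -0.297,  0.029,  0.012,  0.   ]), array([ 0.527, -0.303,  0.
[... 880 characters left out ...]
  ]), array([ 0.53 , -0.301,  0.087,  0.011,  0.004])]
271 [array([ 0.552, -0.286,  0.138,  0.036, -0.005]), array([ 0.527, -0.298,  0.09 ,  0.009,  0.   ]), array([ 0.53 , -0.3  ,  0.094,  0.012,  0.003])]
279 [array([ 0.552, -0.286,  0.142,  0.036, -0.005]), array([ 0.527, -0.298,  0.096,  0.009,  0.   ]), array([ 0.53 , -0.3  ,  0.1  ,  0.011,  0.003])]
287 [array([ 0.552, -0.287,  0.146,  0.036, -0.004]), array([ 0.527, -0.298,  0.103,  0.01 ,  0.   ]), array([ 0.552, -0.293,  0.143,  0.034,  0.002])]
295 [array([ 0.552, -0.287,  0.15 ,  0.037, -0.004]), array([ 0.527, -0.298,  0.108,  0.009,  0.   ]), array([ 0.552, -0.293,  0.146,  0.034,  0.002])]
[ 0.52107416 -0.29818437  0.019     ]
```

```bash
python3 - <<'E'
from h import *
T=tool()
for z in(.03,.019,.01,0,-.01,-.02):print('open pad tip',z,[proj('wrist',(T@[.0095,y,z,1])[:3],T).round() for y in(-.046,-.065)],'shut',proj('wrist',(T@[.0095,0,z,1])[:3],T).round())
E
python3 -m creep '[{"jaw":1,"x":0,"y":0,"z":-0.1,"wx":0,"wy":0,"wz":0},{"jaw":1,"x":0,"y":0,"z":-0.2,"wx":0,"wy":0,"wz":0},{"jaw":1,"x":0,"y":0,"z":-0.3,"wx":0,"wy":0,"wz":0},{"jaw":1,"x":0,"y":0,"z":-0.4,"wx":0,"wy":0,"wz":0},{"jaw":1,"x":0,"y":0,"z":-0.4,"wx":0,"wy":0,"wz":0},{"jaw":0.44,"x":0,"y":0,"z":-0.4,"wx":0,"wy":0,"wz":0},{"jaw":0.44,"x":0,"y":0,"z":-0.4,"wx":0,"wy":0,"wz":0},{"jaw":0.44,"x":0,"y":0,"z":-0.4,"wx":0,"wy":0,"wz":0},{"jaw":0.44,"x":0,"y":0,"z":-0.4,"wx":0,"wy":0,"wz":0},{"jaw":0.44,"x":0,"y":0,"z":-0.4,"wx":0,"wy":0,"wz":0}]' 20
python3 - <<'E'
from h import *
im,d=grab('wrist');save('w3.png',im,(160,80,480,320),2.5)
Ti=np.linalg.inv(tool())
for u in(292,300,305,312,318,324,330,335,345):
    print(u,[(v,*(Ti@np.append(by_d('wrist',u,v),1))[:3].round(3)) for v in range(190,300,10)])
E
```

```text
open pad tip 0.03 [array([243., 211.]), array([212., 211.])] shut [317. 211.]
open pad tip 0.019 [array([239., 218.]), array([207., 218.])] shut [318. 218.]
open pad tip 0.01 [array([236., 224.]), array([202., 223.])] shut [318. 224.]
open pad tip 0 [array([232., 231.]), array([197., 230.])] shut [318. 231.]
open pad tip -0.01 [array([227., 238.]), array([191., 238.])] shut [318. 238.]
open pad tip -0.02 [array([222., 247.]), array([184., 247.])] shut [318. 247.]
clock: 5.4
tool_pos: [0.5177, -0.2999, 0.1465]
eef_rot: [-0.0, 0.992, 0.126, -0.0]
force: [-0.7, -0.3, 0.5]
width: 0.277
gripper_force: 0.0
292 [(190, np.float64(-0.006), np.float64(-0.023), np.float64(0.128)), (200, np.float64(-0.015), np.float64(-0.023), np.float64(0.127)), (210, np.float64(-0.025), np.float64(-0.023), np.float64(0.127)), (220, np.float64(-0.042), np.float64(-0.025), np.float64(0.146)), (230, np.float64(-0.052), np.float64(-0.025), np.float64(0.147)), (240, np.float64(-0.063), np.float64(-0.025), np.float64(0.147)), (250, np.float64(-0.074), np.float64(-0.026), np.float64(0.147)), (260, np.float64(-0.085),
[... 5291 characters left out ...]
t64(-0.006), np.float64(0.024), np.float64(0.127)), (200, np.float64(-0.015), np.float64(0.025), np.float64(0.127)), (210, np.float64(-0.025), np.float64(0.025), np.float64(0.127)), (220, np.float64(-0.042), np.float64(0.027), np.float64(0.146)), (230, np.float64(-0.052), np.float64(0.027), np.float64(0.146)), (240, np.float64(-0.063), np.float64(0.027), np.float64(0.147)), (250, np.float64(0.01), np.float64(0.013), np.float64(-0.024)), (260, np.float64(0.009), np.float64(0.012), np.float64(-0.033)), (270, np.float64(0.005), np.float64(0.012), np.float64(-0.034)), (280, np.float64(-0.0), np.float64(0.012), np.float64(-0.034)), (290, np.float64(-0.004), np.float64(0.012), np.float64(-0.036))]
```

View pics/w3.png

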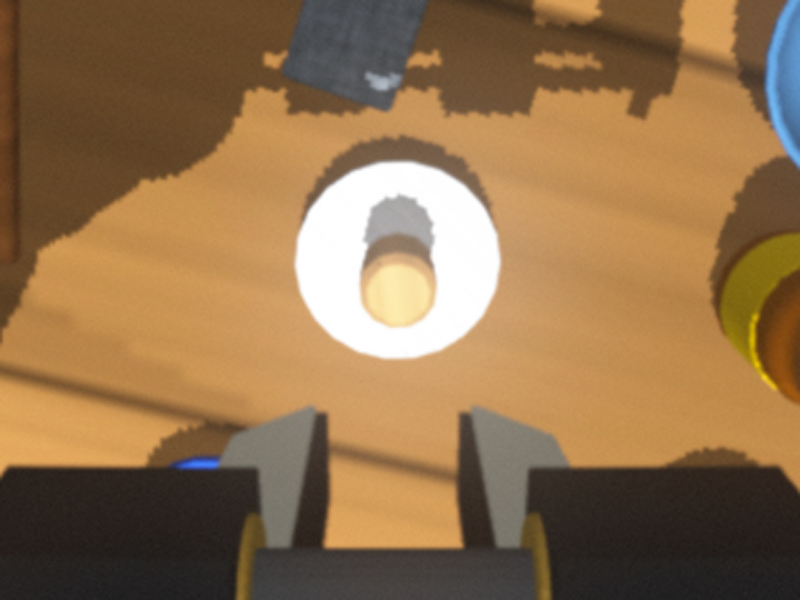

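The finger tips appear at row ~243, which is tool z ≈ −16 mm rather than +19. So the real fingers end about 35 mm higher than the reported TCP implies, and they closed above the knob. x and y are centred. I'll check the body clearance.

```bash
python3 - <<'E'
from h import *
z=np.load('wrist.npz');Ti=np.linalg.inv(z['T'])
for u in(150,180,220,250,275,280,285,318):
    print(u,[(v,*(1000*(Ti@np.append(by_d('wrist',u,v),1))[:3]).round().astype(int)) for v in (246,252,260,272,285,300,320,345,370,390)])
E
```

```text
150 [(246, np.int64(-70), np.int64(-169), np.int64(146)), (252, np.int64(-77), np.int64(-170), np.int64(146)), (260, np.int64(-86), np.int64(-172), np.int64(147)), (272, np.int64(-100), np.int64(-174), np.int64(147)), (285, np.int64(36), np.int64(-42), np.int64(-99)), (300, np.int64(36), np.int64(-40), np.int64(-105)), (320, np.int64(32), np.int64(-39), np.int64(-107)), (345, np.int64(25), np.int64(-40), np.int64(-108)), (370, np.int64(18), np.int64(-41), np.int64(-108)), (390, np.int64(26), np.int64(-34), np.int64(-122))]
180 [(246, np.int64(-70), np.int64(-138), np.int64(147)), (252, np.int64(-76), np.int64(-139), np.int64(146)), (260, np.int64(-86), np.int64(-140), np.int64(147)), (272, np.int64(36), np.int64(-37), np.int64(-92)), (285, np.int64(37), np.int64(-35), np.int64(-99)), (300, np.int64(36), np.int64(-32), np.int64(-105)), (320, np.int64(32), np.int64(-32), np.int64(-107)), (345, np.int64(25), np.int64(-33), np.int64(-107)), (370, np.int64(22), np.int64(-32), np.int64(-112)), (390, np.int64(26), np.int64(-28), np.int64(-121))]
220 [(246, np.int64(-70), np.int64(-98), np.i
[... 2354 characters left out ...]
t64(28), np.int64(-8), np.int64(-101)), (345, np.int64(-191), np.int64(-36), np.int64(146)), (370, np.int64(22), np.int64(-8), np.int64(-111)), (390, np.int64(26), np.int64(-7), np.int64(-121))]
318 [(246, np.int64(-70), np.int64(1), np.int64(147)), (252, np.int64(-76), np.int64(1), np.int64(147)), (260, np.int64(-85), np.int64(1), np.int64(146)), (272, np.int64(-99), np.int64(1), np.int64(147)), (285, np.int64(-114), np.int64(1), np.int64(146)), (300, np.int64(31), np.int64(0), np.int64(-97)), (320, np.int64(28), np.int64(0), np.int64(-101)), (345, np.int64(-191), np.int64(1), np.int64(146)), (370, np.int64(22), np.int64(0), np.int64(-111)), (390, np.int64(26), np.int64(0), np.int64(-120))]
```

Fingers and body are shifted together by ~35 mm, so the clearances still hold. The real grasp point is at tool z = −35 mm. I'll descend to a reported z of 0.011.

```bash
python3 -m creep '[{"jaw":-0.2,"x":0,"y":0,"z":0.05,"wx":0,"wy":0,"wz":0},{"jaw":-0.2,"x":0,"y":0,"z":0.1,"wx":0,"wy":0,"wz":0},{"jaw":-0.2,"x":0,"y":0,"z":0.2,"wx":0,"wy":0,"wz":0},{"jaw":-0.2,"x":0,"y":0,"z":0.3,"wx":0,"wy":0,"wz":0},{"jaw":-0.2,"x":0,"y":0,"z":0.4,"wx":0,"wy":0,"wz":0},{"jaw":-0.2,"x":0,"y":0,"z":0.48,"wx":0,"wy":0,"wz":0},{"jaw":-0.2,"x":0,"y":0,"z":0.52,"wx":0,"wy":0,"wz":0},{"jaw":-0.2,"x":0,"y":0,"z":0.542,"wx":0,"wy":0,"wz":0},{"jaw":0,"x":0,"y":0,"z":0.542,"wx":0,"wy":0,"wz":0},{"jaw":0.6,"x":0,"y":0,"z":0.542,"wx":0,"wy":0,"wz":0}]' 20
python3 -m creep '[{"jaw":1,"x":0,"y":0,"z":0,"wx":0,"wy":0,"wz":0},{"jaw":1,"x":0,"y":0,"z":0,"wx":0,"wy":0,"wz":0},{"jaw":1,"x":0,"y":0,"z":0,"wx":0,"wy":0,"wz":0},{"jaw":1,"x":0,"y":0,"z":0,"wx":0,"wy":0,"wz":0},{"jaw":1,"x":0,"y":0,"z":0,"wx":0,"wy":0,"wz":0},{"jaw":1,"x":0,"y":0,"z":0,"wx":0,"wy":0,"wz":0},{"jaw":1,"x":0,"y":0,"z":0,"wx":0,"wy":0,"wz":0},{"jaw":1,"x":0,"y":0,"z":0,"wx":0,"wy":0,"wz":0},{"jaw":1,"x":0,"y":0,"z":-0.04,"wx":0,"wy":0,"wz":0},{"jaw":1,"x":0,"y":0,"z":-0.08,"wx":0,"wy":0,"wz":0}]' 20
```

```text
clock: 6.45
tool_pos: [0.5185, -0.3003, 0.0122]
eef_rot: [0.0, 0.992, 0.126, 0.0]
force: [-0.5, 0.1, 0.8]
width: 0.473
gripper_force: 0.0
clock: 7.45
tool_pos: [0.5175, -0.2997, 0.0319]
eef_rot: [-0.0, 0.992, 0.126, -0.001]
force: [0.3, 0.0, -1.7]
width: 0.276
gripper_force: 20.0
```

Gripped (width 0.276 = 26 mm). I'll lift, move near the filler and look.

```bash
python3 -m creep '[{"jaw":1,"x":0,"y":0,"z":-0.15,"wx":0,"wy":0,"wz":0},{"jaw":1,"x":0,"y":0,"z":-0.3,"wx":0,"wy":0,"wz":0},{"jaw":1,"x":0,"y":0,"z":-0.46,"wx":0,"wy":0,"wz":0},{"jaw":1,"x":0,"y":-0.1,"z":-0.62,"wx":0,"wy":0,"wz":0},{"jaw":1,"x":0,"y":-0.22,"z":-0.76,"wx":0,"wy":0,"wz":0},{"jaw":1,"x":0,"y":-0.36,"z":-0.88,"wx":0,"wy":0,"wz":0},{"jaw":1,"x":0,"y":-0.5,"z":-0.88,"wx":0,"wy":0,"wz":0},{"jaw":1,"x":0,"y":-0.65,"z":-0.88,"wx":0,"wy":0,"wz":0},{"jaw":1,"x":0,"y":-0.78,"z":-0.88,"wx":0,"wy":0,"wz":0},{"jaw":1,"x":0,"y":-0.83,"z":-0.88,"wx":0,"wy":0,"wz":0}]' 20
python3 -m creep '[{"jaw":1,"x":0,"y":0,"z":0,"wx":0,"wy":0,"wz":0},{"jaw":1,"x":0,"y":0,"z":0,"wx":0,"wy":0,"wz":0},{"jaw":1,"x":0,"y":0,"z":0,"wx":0,"wy":0,"wz":0},{"jaw":1,"x":0,"y":0,"z":0,"wx":0,"wy":0,"wz":0},{"jaw":1,"x":0,"y":0,"z":0,"wx":0,"wy":0,"wz":0},{"jaw":1,"x":0,"y":0,"z":0,"wx":0,"wy":0,"wz":0},{"jaw":1,"x":0,"y":0,"z":0,"wx":0,"wy":0,"wz":0},{"jaw":1,"x":0,"y":0,"z":0,"wx":0,"wy":0,"wz":0},{"jaw":1,"x":0,"y":0,"z":0,"wx":0,"wy":0,"wz":0},{"jaw":1,"x":0,"y":0,"z":0,"wx":0,"wy":0,"wz":0}]' 20
python3 - <<'E'
from h import *
im,d=grab('wrist'); save('w4.png',im)
print(tool().round(4))
E
```

```text
clock: 8.45
tool_pos: [0.4651, -0.0956, 0.2524]
eef_rot: [-0.0, 0.992, 0.128, 0.0]
force: [0.4, 0.0, -1.4]
width: 0.275
gripper_force: 20.0
clock: 9.45
tool_pos: [0.4661, -0.0991, 0.2515]
eef_rot: [0.0, 0.992, 0.126, -0.0]
force: [-0.3, 0.1, -1.7]
width: 0.278
gripper_force: 20.0
[[ 0.9682  0.2501  0.      0.4661]
 [ 0.2501 -0.9682 -0.     -0.0991]
 [ 0.      0.     -1.      0.2515]
 [ 0.      0.      0.      1.    ]]
```

View pics/w4.png

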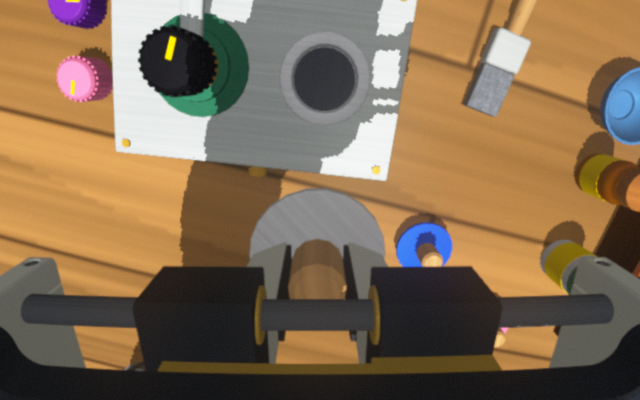

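The filler ring is centred at about (325,78), the nut top at (170,60) with its yellow mark, and the held lid shows level below. I'll fit the ring and nut from depth.

```bash
cat > fit.py <<'E'
from h import *
z=np.load('wrist.npz');T=z['T']
def pts(u0,u1,v0,v1):
    return np.array([by_d('wrist',u,v) for u in range(u0,u1) for v in range(v0,v1)])
def circ(P,r=None):
    (x,y),R=cv2.minEnclosingCircle((P[:,:2]*1000).astype(np.float32));return x/1000,y/1000,R/1000
P=pts(270,385,22,135);Q=P[abs(P[:,2]-.118)<.004];print('ring',len(Q),Q[:,2].mean(),circ(Q),Q.mean(0))
P=pts(130,225,15,105);Q=P[abs(P[:,2]-.170)<.004];print('nut',len(Q),Q[:,2].mean(),circ(Q),Q.mean(0))
print('ring px',at_z('wrist',325.5,78,.118))
g=pts(240,400,180,262);Ti=np.linalg.inv(T);L=(Ti@np.c_[g,np.ones(len(g))].T).T[:,:3]
Q=L[(L[:,2]>-.015)&(L[:,2]<.01)];print('flange tool z',np.percentile(Q[:,2],[5,50,95]),'y range',Q[:,1].min(),Q[:,1].max(),'xmax',Q[:,0].max())
E
python3 fit.py
```

```text
Traceback (most recent call last):
  File "fit.py", line 7, in <module>
    P=pts(270,385,22,135);Q=P[abs(P[:,2]-.118)<.004];print('ring',len(Q),Q[:,2].mean(),circ(Q),Q.mean(0))
  File "fit.py", line 4, in pts
    return np.array([by_d('wrist',u,v) for u in range(u0,u1) for v in range(v0,v1)])
                     ~~~~^^^^^^^^^^^^^
  File "h.py", line 27, in by_d
    z=np.load(n+'.npz');o,d=ray(n,u,v,z['T']);return o+d*np.median(z['d'][v-1:v+2,u-1:u+2])
                            ~~~^^^^^^^^^^^^^^
  File "h.py", line 20, in ray
    p,f,M=c2w(n,T); K=np.array([[f,0,p['cx']],[0,f,p['cy']],[0,0,1]])
          ~~~^^^^^
  File "h.py", line 13, in c2w
    p=viewer.camera_params(n)
ValueError: time passes only in moves, steps and waits
```

```bash
sed -i 's/^def c2w/import functools\n@functools.lru_cache\ndef cp(n): return viewer.camera_params(n)\n@functools.lru_cache\ndef ld(n): z=np.load(n+".npz"); return {k:z[k] for k in z}\ndef c2w/; s/    p=viewer.camera_params(n)$/    p=cp(n)/; s/^    z=np.load(n+.\.npz.);o,d/    z=ld(n);o,d/' h.py; python3 fit.py
```

```text
ring 3241 0.11774729377621367 (0.5530613403320312, -0.08281878662109375, 0.03804024124145508) [ 0.55439357 -0.08255591  0.11774729]
nut 3172 0.16961624659304547 (0.5377789306640625, 0.025859840393066408, 0.022387805938720702) [0.53831216 0.02463058 0.16961625]
ring px [ 0.55409588 -0.08338631  0.118     ]
flange tool z [-0.0073715  -0.00688061 -0.00624577] y range -0.035868215467812714 0.03520416286620709 xmax 0.033942446014989636
```

Ring (0.554,−0.083), R 38.0 mm, and nut (0.538,0.025), 109 mm away; both match the description. I'll go above the filler and descend to 6 mm over the rim.

```bash
python3 -m creep '[{"jaw":1,"x":0.12,"y":0.01,"z":0,"wx":0,"wy":0,"wz":0},{"jaw":1,"x":0.25,"y":0.02,"z":0,"wx":0,"wy":0,"wz":0},{"jaw":1,"x":0.365,"y":0.025,"z":0,"wx":0,"wy":0,"wz":0},{"jaw":1,"x":0.365,"y":0.025,"z":0.1,"wx":0,"wy":0,"wz":0},{"jaw":1,"x":0.365,"y":0.025,"z":0.2,"wx":0,"wy":0,"wz":0},{"jaw":1,"x":0.365,"y":0.025,"z":0.3,"wx":0,"wy":0,"wz":0},{"jaw":1,"x":0.365,"y":0.025,"z":0.38,"wx":0,"wy":0,"wz":0},{"jaw":1,"x":0.365,"y":0.025,"z":0.44,"wx":0,"wy":0,"wz":0},{"jaw":1,"x":0.365,"y":0.025,"z":0.46,"wx":0,"wy":0,"wz":0},{"jaw":1,"x":0.365,"y":0.025,"z":0.46,"wx":0,"wy":0,"wz":0}]' 20
python3 -m creep '[{"jaw":1,"x":0,"y":0,"z":0,"wx":0,"wy":0,"wz":0},{"jaw":1,"x":0,"y":0,"z":0,"wx":0,"wy":0,"wz":0},{"jaw":1,"x":0,"y":0,"z":0.01,"wx":0,"wy":0,"wz":0},{"jaw":1,"x":0,"y":0,"z":0.02,"wx":0,"wy":0,"wz":0},{"jaw":1,"x":0,"y":0,"z":0.03,"wx":0,"wy":0,"wz":0},{"jaw":1,"x":0,"y":0,"z":0.04,"wx":0,"wy":0,"wz":0},{"jaw":1,"x":0,"y":0,"z":0.04,"wx":0,"wy":0,"wz":0},{"jaw":1,"x":0,"y":0,"z":0.04,"wx":0,"wy":0,"wz":0},{"jaw":1,"x":0,"y":0,"z":0.04,"wx":0,"wy":0,"wz":0},{"jaw":1,"x":0,"y":0,"z":0.04,"wx":0,"wy":0,"wz":0}]' 20
```

```text
clock: 10.5
tool_pos: [0.5557, -0.0823, 0.1361]
eef_rot: [-0.0, 0.992, 0.126, -0.001]
force: [0.2, 0.4, -2.1]
width: 0.276
gripper_force: 20.0
clock: 11.5
tool_pos: [0.5561, -0.0823, 0.1266]
eef_rot: [0.0, 0.992, 0.126, 0.0]
force: [0.4, -0.1, -1.1]
width: 0.278
gripper_force: 20.0
```

The plug has entered 3–4 mm without force. Going down to the stop.

```bash
python3 -m creep '[{"jaw":1,"x":0,"y":0,"z":0.005,"wx":0,"wy":0,"wz":0},{"jaw":1,"x":0,"y":0,"z":0.012,"wx":0,"wy":0,"wz":0},{"jaw":1,"x":0,"y":0,"z":0.019,"wx":0,"wy":0,"wz":0},{"jaw":1,"x":0,"y":0,"z":0.026,"wx":0,"wy":0,"wz":0},{"jaw":1,"x":0,"y":0,"z":0.032,"wx":0,"wy":0,"wz":0},{"jaw":1,"x":0,"y":0,"z":0.038,"wx":0,"wy":0,"wz":0},{"jaw":1,"x":0,"y":0,"z":0.042,"wx":0,"wy":0,"wz":0},{"jaw":1,"x":0,"y":0,"z":0.042,"wx":0,"wy":0,"wz":0},{"jaw":1,"x":0,"y":0,"z":0.042,"wx":0,"wy":0,"wz":0},{"jaw":1,"x":0,"y":0,"z":0.042,"wx":0,"wy":0,"wz":0}]' 20
```

```text
clock: 12.5
tool_pos: [0.5561, -0.0824, 0.1162]
eef_rot: [0.0, 0.992, 0.126, 0.0]
force: [-2.2, 0.2, 3.3]
width: 0.273
gripper_force: 20.0
```

Contact is felt at the expected height. Releasing and rising.

```bash
python3 -m creep '[{"jaw":0.3,"x":0,"y":0,"z":0,"wx":0,"wy":0,"wz":0},{"jaw":-0.4,"x":0,"y":0,"z":0,"wx":0,"wy":0,"wz":0},{"jaw":-0.4,"x":0,"y":0,"z":0,"wx":0,"wy":0,"wz":0},{"jaw":-0.4,"x":0,"y":0,"z":0,"wx":0,"wy":0,"wz":0},{"jaw":-0.4,"x":0,"y":0,"z":0,"wx":0,"wy":0,"wz":0},{"jaw":-0.4,"x":0,"y":0,"z":-0.06,"wx":0,"wy":0,"wz":0},{"jaw":-0.4,"x":0,"y":0,"z":-0.16,"wx":0,"wy":0,"wz":0},{"jaw":-0.4,"x":0,"y":0,"z":-0.3,"wx":0,"wy":0,"wz":0},{"jaw":-0.4,"x":0,"y":0,"z":-0.45,"wx":0,"wy":0,"wz":0},{"jaw":-0.4,"x":0,"y":0,"z":-0.5,"wx":0,"wy":0,"wz":0}]' 20
python3 -m creep '[{"jaw":-1,"x":-0.15,"y":-0.05,"z":0,"wx":0,"wy":0,"wz":0},{"jaw":-1,"x":-0.3,"y":-0.12,"z":0,"wx":0,"wy":0,"wz":0},{"jaw":-1,"x":-0.35,"y":-0.2,"z":0,"wx":0,"wy":0,"wz":0},{"jaw":-1,"x":-0.35,"y":-0.2,"z":0,"wx":0,"wy":0,"wz":0},{"jaw":-1,"x":-0.35,"y":-0.2,"z":0,"wx":0,"wy":0,"wz":0},{"jaw":-1,"x":-0.35,"y":-0.2,"z":0,"wx":0,"wy":0,"wz":0},{"jaw":-1,"x":-0.35,"y":-0.2,"z":0,"wx":0,"wy":0,"wz":0},{"jaw":-1,"x":-0.35,"y":-0.2,"z":0,"wx":0,"wy":0,"wz":0},{"jaw":-1,"x":-0.35,"y":-0.2,"z":0,"wx":0,"wy":0,"wz":0},{"jaw":-1,"x":-0.35,"y":-0.2,"z":0,"wx":0,"wy":0,"wz":0}]' 20
python3 - <<'E'
from h import *
im,d=grab('wrist'); save('w5.png',im)
print(tool().round(4),env.observe()['q'].round(2),proj('wrist',[.5537,-.0828,.159],tool()),proj('wrist',[.538,.025,.17],tool()))
E
```

```text
clock: 13.5
tool_pos: [0.5578, -0.0823, 0.245]
eef_rot: [0.001, 0.992, 0.126, 0.003]
force: [0.2, 0.8, 0.2]
width: 0.701
gripper_force: 0.0
clock: 14.5
tool_pos: [0.4589, -0.0559, 0.2409]
eef_rot: [-0.0, 0.992, 0.126, -0.0]
force: [-0.1, 0.7, 0.4]
width: 0.995
gripper_force: 0.0
[[ 9.683e-01  2.499e-01 -2.000e-04  4.589e-01]
 [ 2.499e-01 -9.683e-01  1.000e-04 -5.590e-02]
 [-2.000e-04 -1.000e-04 -1.000e+00  2.409e-01]
 [ 0.000e+00  0.000e+00  0.000e+00  1.000e+00]] [ 0.24  0.16 -0.27  1.89  0.05  1.1  -1.36] [389.12115139  83.09712932] [228.26449081  64.97386632]
```

View pics/w5.png

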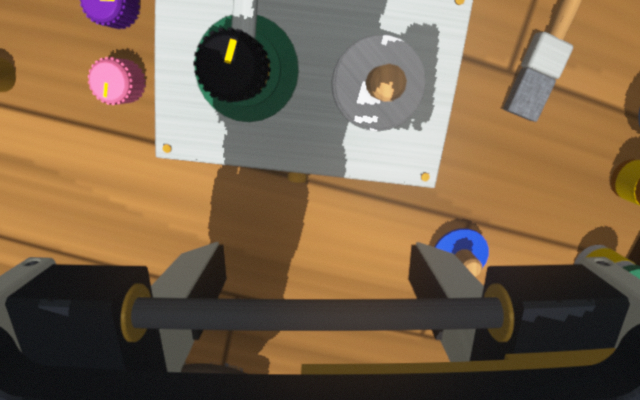

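The lid lies in the throat, with its flange around (379,82) and knob at (386,84). The nut top is at (231,63). I'll check heights and levelness by depth.

```bash
cat > fit2.py <<'E'
from h import *
z=ld('wrist');T=z['T']
def pts(u0,u1,v0,v1): return np.array([by_d('wrist',u,v) for u in range(u0,u1) for v in range(v0,v1)])
P=pts(325,435,28,135);Q=P[abs(P[:,2]-.124)<.007]
A=np.linalg.lstsq(np.c_[Q[:,:2]-Q[:,:2].mean(0),np.ones(len(Q))],Q[:,2],rcond=None)[0]
print('flange',len(Q),A,cv2.minEnclosingCircle((Q[:,:2]*1000).astype(np.float32)))
K=P[(P[:,2]>.155)&(P[:,2]<.165)];print('knobtop',len(K),K.mean(0))
P=pts(185,285,15,110);Q=P[abs(P[:,2]-.170)<.003];print('nut',len(Q),Q.mean(0),cv2.minEnclosingCircle((Q[:,:2]*1000).astype(np.float32)))
e=at_z('wrist',234,40,.17)-at_z('wrist',228,62,.17);print('mark dir',np.degrees(np.arctan2(e[1],e[0])))
c=Q.mean(0);d=c-T[:3,3];d[2]=0;print('shift units',(T[:3,:3].T@d/.25).round(3))
E
python3 fit2.py
```

```text
flange 5763 [ 0.01496304 -0.00758635  0.12266961] ((552.9337768554688, -82.41566467285156), 37.68716812133789)
knobtop 1058 [ 0.55413245 -0.08195496  0.15834416]
nut 3388 [0.53823866 0.02548048 0.16972536] ((537.7863159179688, 26.099973678588867), 21.829648971557617)
mark dir -4.840987430053589
shift units [ 0.388 -0.236 -0.   ]
```

The lid is home: flange top 0.1227 (0.123 expected), tilt < 0.02 rad, and knob over the filler. The nut is at (0.538,0.0257). I'll move over it and turn the wrist toward mid-range.

```bash
python3 -m creep '[{"jaw":-1,"x":0.12,"y":-0.08,"z":0,"wx":0,"wy":0,"wz":0.17},{"jaw":-1,"x":0.25,"y":-0.16,"z":0,"wx":0,"wy":0,"wz":0.34},{"jaw":-1,"x":0.388,"y":-0.236,"z":0,"wx":0,"wy":0,"wz":0.51},{"jaw":-1,"x":0.388,"y":-0.236,"z":0,"wx":0,"wy":0,"wz":0.68},{"jaw":-1,"x":0.388,"y":-0.236,"z":0,"wx":0,"wy":0,"wz":0.85},{"jaw":-1,"x":0.388,"y":-0.236,"z":0,"wx":0,"wy":0,"wz":1},{"jaw":-1,"x":0.388,"y":-0.236,"z":0,"wx":0,"wy":0,"wz":1},{"jaw":-1,"x":0.388,"y":-0.236,"z":0,"wx":0,"wy":0,"wz":1},{"jaw":-1,"x":0.388,"y":-0.236,"z":0,"wx":0,"wy":0,"wz":1},{"jaw":-1,"x":0.388,"y":-0.236,"z":0,"wx":0,"wy":0,"wz":1}]' 20
python3 - <<'E'
from h import *
T=tool();print(env.observe()['q'].round(2));print(T.round(3));d=np.array([.538,.0257,.121])-T[:3,3];print((T[:3,:3].T@d/.25).round(3))
E
```

```text
clock: 15.55
tool_pos: [0.538, 0.0254, 0.2411]
eef_rot: [-0.0, 0.965, -0.263, 0.0]
force: [-0.7, -0.8, 0.2]
width: 1.0
gripper_force: 0.0
[ 0.    0.28 -0.19  1.73  0.06  1.14 -2.31]
[[ 0.862 -0.507  0.     0.538]
 [-0.507 -0.862  0.     0.025]
 [ 0.    -0.    -1.     0.241]
 [ 0.     0.     0.     1.   ]]
[-0.001 -0.001  0.48 ]
```

+wz lowers q7, so I turn back by two units during the descent for room both ways. Then grip.

```bash
python3 -m creep '[{"jaw":-1,"x":0,"y":0,"z":0,"wx":0,"wy":0,"wz":-0.17},{"jaw":-1,"x":0,"y":0,"z":0,"wx":0,"wy":0,"wz":-0.34},{"jaw":-1,"x":0,"y":0,"z":0,"wx":0,"wy":0,"wz":-0.51},{"jaw":-1,"x":0,"y":0,"z":0.05,"wx":0,"wy":0,"wz":-0.68},{"jaw":-1,"x":0,"y":0,"z":0.1,"wx":0,"wy":0,"wz":-0.85},{"jaw":-1,"x":0,"y":0,"z":0.15,"wx":0,"wy":0,"wz":-1},{"jaw":-1,"x":0,"y":0,"z":0.15,"wx":0,"wy":0,"wz":-1},{"jaw":-1,"x":0,"y":0,"z":0.15,"wx":0,"wy":0,"wz":-1},{"jaw":-1,"x":0,"y":0,"z":0.15,"wx":0,"wy":0,"wz":-1},{"jaw":-1,"x":0,"y":0,"z":0.15,"wx":0,"wy":0,"wz":-1}]' 20
python3 -m creep '[{"jaw":-1,"x":0,"y":0,"z":0,"wx":0,"wy":0,"wz":-0.17},{"jaw":-1,"x":0,"y":0,"z":0,"wx":0,"wy":0,"wz":-0.34},{"jaw":-1,"x":0,"y":0,"z":0,"wx":0,"wy":0,"wz":-0.51},{"jaw":-1,"x":0,"y":0,"z":0.08,"wx":0,"wy":0,"wz":-0.68},{"jaw":-1,"x":0,"y":0,"z":0.16,"wx":0,"wy":0,"wz":-0.85},{"jaw":-1,"x":0,"y":0,"z":0.24,"wx":0,"wy":0,"wz":-1},{"jaw":-1,"x":0,"y":0,"z":0.3,"wx":0,"wy":0,"wz":-1},{"jaw":-1,"x":0,"y":0,"z":0.33,"wx":0,"wy":0,"wz":-1},{"jaw":-1,"x":0,"y":0,"z":0.33,"wx":0,"wy":0,"wz":-1},{"jaw":-1,"x":0,"y":0,"z":0.33,"wx":0,"wy":0,"wz":-1}]' 20
python3 - <<'E'
from h import *
T=tool();print(env.observe()['q'].round(2));d=np.array([.538,.0257,.121])-T[:3,3];print((T[:3,:3].T@d/.25).round(3))
E
```

```text
clock: 16.55
tool_pos: [0.5384, 0.0257, 0.2042]
eef_rot: [0.0, 0.992, 0.125, 0.001]
force: [0.0, 0.4, -0.7]
width: 1.0
gripper_force: 0.0
clock: 17.55
tool_pos: [0.5385, 0.0257, 0.1218]
eef_rot: [0.0, 0.868, 0.496, 0.0]
force: [0.4, -0.7, 0.2]
width: 1.004
gripper_force: 0.0
[ 0.2   0.43 -0.47  1.86  0.24  0.9  -0.91]
[-0.001 -0.002  0.003]
```

Closing on the nut, then trying counter-clockwise (wz negative) by ~40°.

```bash
python3 -m creep '[{"jaw":0,"x":0,"y":0,"z":0,"wx":0,"wy":0,"wz":0},{"jaw":1,"x":0,"y":0,"z":0,"wx":0,"wy":0,"wz":0},{"jaw":1,"x":0,"y":0,"z":0,"wx":0,"wy":0,"wz":0},{"jaw":1,"x":0,"y":0,"z":0,"wx":0,"wy":0,"wz":0},{"jaw":1,"x":0,"y":0,"z":0,"wx":0,"wy":0,"wz":0},{"jaw":1,"x":0,"y":0,"z":0,"wx":0,"wy":0,"wz":0},{"jaw":1,"x":0,"y":0,"z":0,"wx":0,"wy":0,"wz":0},{"jaw":1,"x":0,"y":0,"z":0,"wx":0,"wy":0,"wz":0},{"jaw":1,"x":0,"y":0,"z":0,"wx":0,"wy":0,"wz":0},{"jaw":1,"x":0,"y":0,"z":0,"wx":0,"wy":0,"wz":0}]' 25
python3 -c "
from h import *
s=env.observe();print(s['force'].round(2),s['torque'].round(3))"
python3 -m creep '[{"jaw":1,"x":0,"y":0,"z":0,"wx":0,"wy":0,"wz":-0.1},{"jaw":1,"x":0,"y":0,"z":0,"wx":0,"wy":0,"wz":-0.2},{"jaw":1,"x":0,"y":0,"z":0,"wx":0,"wy":0,"wz":-0.3},{"jaw":1,"x":0,"y":0,"z":0,"wx":0,"wy":0,"wz":-0.4},{"jaw":1,"x":0,"y":0,"z":0,"wx":0,"wy":0,"wz":-0.5},{"jaw":1,"x":0,"y":0,"z":0,"wx":0,"wy":0,"wz":-0.6},{"jaw":1,"x":0,"y":0,"z":0,"wx":0,"wy":0,"wz":-0.7},{"jaw":1,"x":0,"y":0,"z":0,"wx":0,"wy":0,"wz":-0.8},{"jaw":1,"x":0,"y":0,"z":0,"wx":0,"wy":0,"wz":-0.9},{"jaw":1,"x":0,"y":0,"z":0,"wx":0,"wy":0,"wz":-0.9}]' 25
python3 -c "
from h import *
s=env.observe();print(s['force'].round(2),s['torque'].round(3))"
```

```text
clock: 18.55
tool_pos: [0.5379, 0.0256, 0.121]
eef_rot: [0.0, 0.868, 0.496, -0.0]
force: [-0.2, -0.9, 0.2]
width: 0.519
gripper_force: 25.0
[-0.21 -0.9   0.17] [-0.003  0.057 -0.   ]
clock: 19.55
tool_pos: [0.5381, 0.0255, 0.121]
eef_rot: [-0.0, 0.642, 0.766, 0.0]
force: [0.1, -0.4, 1.0]
width: 0.521
gripper_force: 25.0
[ 0.09 -0.38  0.98] [ 0.012 -0.068  0.124]
```

Only 0.12 N·m of torque after 0.7 rad, so it runs freely, well below a slip. Continuing in the same direction.

```bash
python3 -m creep '[{"jaw":1,"x":0,"y":0,"z":0,"wx":0,"wy":0,"wz":-0.1},{"jaw":1,"x":0,"y":0,"z":0,"wx":0,"wy":0,"wz":-0.2},{"jaw":1,"x":0,"y":0,"z":0,"wx":0,"wy":0,"wz":-0.3},{"jaw":1,"x":0,"y":0,"z":0,"wx":0,"wy":0,"wz":-0.4},{"jaw":1,"x":0,"y":0,"z":0,"wx":0,"wy":0,"wz":-0.5},{"jaw":1,"x":0,"y":0,"z":0,"wx":0,"wy":0,"wz":-0.6},{"jaw":1,"x":0,"y":0,"z":0,"wx":0,"wy":0,"wz":-0.7},{"jaw":1,"x":0,"y":0,"z":0,"wx":0,"wy":0,"wz":-0.8},{"jaw":1,"x":0,"y":0,"z":0,"wx":0,"wy":0,"wz":-0.8},{"jaw":1,"x":0,"y":0,"z":0,"wx":0,"wy":0,"wz":-0.8}]' 25
python3 - <<'E'
from h import *
s=env.observe();print(s['force'].round(2),s['torque'].round(3),s['q'].round(2))
im,d=grab('scene');save('s6.png',im,(260,130,380,220),6)
E
```

```text
clock: 20.55
tool_pos: [0.5381, 0.0255, 0.121]
eef_rot: [0.0, 0.376, 0.926, 0.0]
force: [-0.1, 0.2, 1.0]
width: 0.521
gripper_force: 25.0
[-0.12  0.22  1.03] [ 0.012 -0.248  0.009] [ 0.42  0.51 -0.79  1.84  0.44  0.97  0.24]
```

View pics/s6.png

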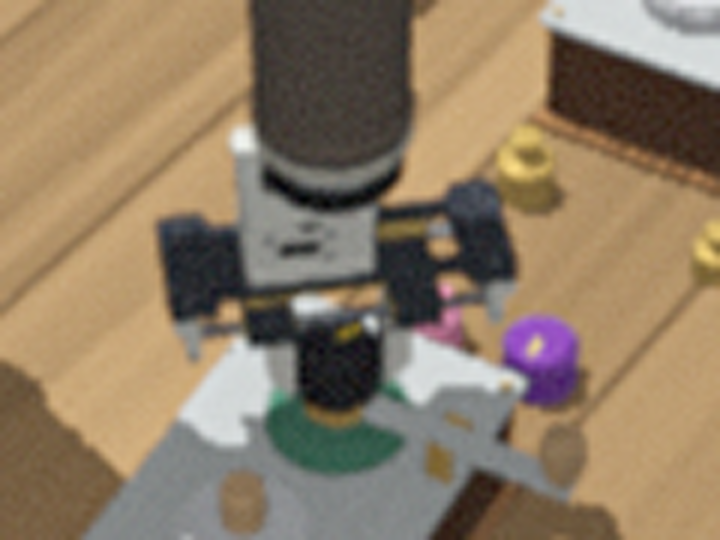

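The yellow mark at about (350,330) in the crop has swung from along the crank (down-right) to up-right, so the nut turned with the fingers, ~85°. That makes counter-clockwise the unscrewing way. A small extra turn, then lift gently.

```bash
python3 -m creep '[{"jaw":1,"x":0,"y":0,"z":0,"wx":0,"wy":0,"wz":-0.08},{"jaw":1,"x":0,"y":0,"z":0,"wx":0,"wy":0,"wz":-0.14},{"jaw":1,"x":0,"y":0,"z":0,"wx":0,"wy":0,"wz":-0.14},{"jaw":1,"x":0,"y":0,"z":-0.01,"wx":0,"wy":0,"wz":-0.14},{"jaw":1,"x":0,"y":0,"z":-0.02,"wx":0,"wy":0,"wz":-0.14},{"jaw":1,"x":0,"y":0,"z":-0.03,"wx":0,"wy":0,"wz":-0.14},{"jaw":1,"x":0,"y":0,"z":-0.04,"wx":0,"wy":0,"wz":-0.14},{"jaw":1,"x":0,"y":0,"z":-0.05,"wx":0,"wy":0,"wz":-0.14},{"jaw":1,"x":0,"y":0,"z":-0.06,"wx":0,"wy":0,"wz":-0.14},{"jaw":1,"x":0,"y":0,"z":-0.06,"wx":0,"wy":0,"wz":-0.14}]' 25
```

```text
clock: 21.6
tool_pos: [0.5381, 0.0256, 0.1364]
eef_rot: [0.0, 0.323, 0.946, 0.0]
force: [0.6, -0.3, -0.5]
width: 0.522
gripper_force: 25.0
```

It comes off freely, with only its own weight on the wrist. Lifting to ~100 mm above the seat.

```bash
python3 -m creep '[{"jaw":1,"x":0,"y":0,"z":-0.05,"wx":0,"wy":0,"wz":0},{"jaw":1,"x":0,"y":0,"z":-0.1,"wx":0,"wy":0,"wz":0},{"jaw":1,"x":0,"y":0,"z":-0.15,"wx":0,"wy":0,"wz":0},{"jaw":1,"x":0,"y":0,"z":-0.2,"wx":0,"wy":0,"wz":0},{"jaw":1,"x":0,"y":0,"z":-0.25,"wx":0,"wy":0,"wz":0},{"jaw":1,"x":0,"y":0,"z":-0.3,"wx":0,"wy":0,"wz":0},{"jaw":1,"x":0,"y":0,"z":-0.34,"wx":0,"wy":0,"wz":0},{"jaw":1,"x":0,"y":0,"z":-0.34,"wx":0,"wy":0,"wz":0},{"jaw":1,"x":0,"y":0,"z":-0.34,"wx":0,"wy":0,"wz":0},{"jaw":1,"x":0,"y":0,"z":-0.34,"wx":0,"wy":0,"wz":0}]' 25
python3 - <<'E'
from h import *
a,_=grab('scene');b,_=grab('side')
k=lambda im,x0,y0,w,h:cv2.resize(im[y0:y0+h,x0:x0+w],(400,400))
save('s7.png',np.hstack([k(a,250,120,130,130),k(b,250,120,130,130)]))
print(env.observe()['force'])
E
```

```text
clock: 22.6
tool_pos: [0.5376, 0.0253, 0.2204]
eef_rot: [-0.0, 0.323, 0.946, -0.0]
force: [0.3, 0.6, -1.7]
width: 0.519
gripper_force: 25.0
[-0.29404166 -0.00401349 -0.95620088]
```

View pics/s7.png

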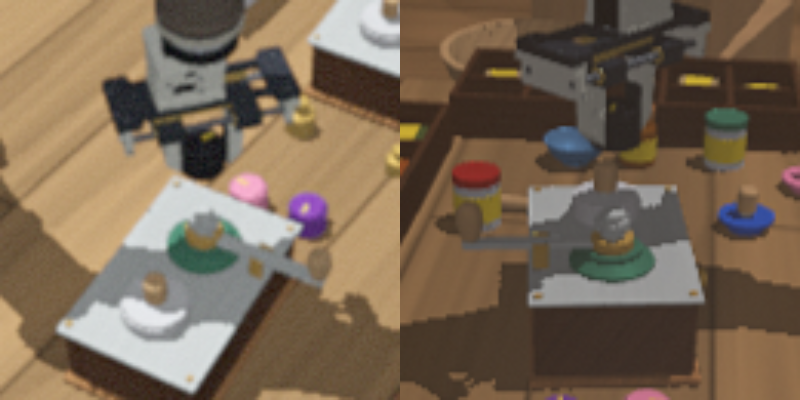

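The nut is held upright in the gripper, well above the bare stud: (205,150) in the scene half and (622,110) in the side half. The lid is still seated at (153,305). Handing in.

```bash
python3 -c "
from bench import env
print(env.finish_job())"
```

```text
the job is handed in; nothing more can be done
None
```

Handed in at about 23 s: the lid is home in the filler throat and released, and the nut, which unscrewed counter-clockwise, is held upright about 10 cm above its seat; no verdict came back.

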